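Draw the sprung dip rod of the blue-capped slip jar to its mark

TASK

Check the casting slip in the blue-capped jar: first turn its blue cap a quarter turn anticlockwise (seen from above), so that its white pointer leaves the black mark and stands at the green one, which frees the dip rod. Then take the rod by its black knob and pull it straight up against its spring until the whole red ring has just come out above the cap, never far past it, and finish while still holding it there, with the rod at its mark. Leave the yellow-capped jar and the ware and glaze pot standing around alone.

Things in the scene. Friction and masses are not known exactly. Their poses are not given: they have to be found in the camera images.
- blue_jar: white glazed jar, fixed to the bench, 100 mm across and 118 mm high to its neck, upright, with a blue band and a blue screw cap; origin at the centre of its underside (on the bench), z up. The cap and the sprung dip rod share the jar's vertical axis. On the sloping shoulder, at radius 38 mm, lie a black mark (closed) in the jar's +x direction and a green mark (open) in its +y direction
- blue_cap_top (a point): centre of the top face of the blue cap, on the jar's axis, 165 mm above the bench. The cap is a knurled cylinder of 53 mm diameter and 31 mm height (its underside is 31 mm below this point; under it the neck is 44 mm across for 16 mm more). Its point's x axis points along the white pointer on the cap. The rod comes up through its middle
- blue_cap (a joint): turn of the blue cap in rad: 0 closed (pointer at the black mark), grows anticlockwise seen from above, 1.57 at the green mark, stop at 1.75. Starts between 0 and 0.2. It stays where it is left, turns with about 0.06 N m, does not rise, and locks the rod down until turned to about 1.2
- blue_knob (a point): centre of the black upright cylindrical knob (24 mm diameter, 28 mm high, blue disc on top) on the rod; with the rod in, it is 22 mm above the cap's top and the knob's underside is 8 mm above the cap's top; rises with the rod
- blue_rod (a joint): how far the dip rod is drawn up, in m: 0 in (start), 0.060 when the lower edge of the red ring (10 mm tall, on the 10 mm thick steel rod) is level with the cap's top, stop at 0.100. The rod moves only up and down, and its spring pulls it back in with about 3.3 N at 0 and 11 N at 0.060. Thin black rings at 0.020 and 0.040
- yellow_jar: white glazed jar, fixed to the bench, 100 mm across and 118 mm high to its neck, upright, with a yellow band and a yellow screw cap; origin at the centre of its underside (on the bench), z up. The cap and the sprung dip rod share the jar's vertical axis. On the sloping shoulder, at radius 38 mm, lie a black mark (closed) in the jar's +x direction and a green mark (open) in its +y direction. Same build as the blue one; not to be touched
- yellow_cap (a joint): turn of the yellow cap, as blue_cap; leave it
- yellow_rod (a joint): draw of the yellow jar's rod, as blue_rod; leave it in
- goblet: bystander: lilac unfired goblet, 64 mm across, 90 mm high, standing loose on the bench; origin at the centre of its underside. Leave it alone
- vase: bystander: lilac unfired vase, 108 mm across, 170 mm high, standing loose on the bench; origin at the centre of its underside. Leave it alone
- bisque_cup: bystander: pinkish biscuit-fired cup, 76 mm across, 75 mm high, standing loose on the bench; origin at the centre of its underside. Leave it alone
- bisque_bowl: bystander: pinkish biscuit-fired bowl, 110 mm across, 50 mm high, standing loose on the bench; origin at the centre of its underside. Leave it alone
- glaze_pot: bystander: small closed glaze pot, 60 mm across, 80 mm high, standing loose on the bench; origin at the centre of its underside. Leave it alone
Mind the look-alikes: they are no part of the job. What is shaped like the blue_jar but orange is not meant.

How it is judged:
By the outcome, as a careful person would: the job done as asked, in the order asked, and still so for the second after the job is handed in, while the arm keeps its last pose, push and grip.
It also fails if it takes over 58 s, if anything falls off the work surface, if the arm or the gripper's body presses on something with over 40 N, if the wrist force passes 120 N, or if a joint passes its speed limit or range.

ROBOT

A 6-joint arm with a two-finger parallel gripper is mounted at the origin on the work surface. World frame = base frame: x ahead of the robot, y to its left, z up, the work surface at z = 0. Lengths are in mm, angles in rad, forces in N, time in s.
With the tool pointing down it reaches from about 425 to 925 mm from the base axis. Payload 12.5 kg.
Tool frame: the origin (TCP) lies at the very end of the fingers, on their centre line; the grasp point (between the pads) lies 19 mm behind it (arm.tcp_to_grasp is the distance from the TCP to the grasp point, in mm); z points along the fingers, y is the direction in which the jaws open and shut (so a half turn about z gives the same grasp; the last joint's range is limited). The gripper opens to 85 mm and grips with 20 to 120 N. Pads are 22 mm wide; open, the fingers measure 114 mm over their backs; the gripper's body (76 mm by 85 mm) begins 54 mm behind the grasp point. The pads swing forward as they close: fully open they stand 13 mm farther back than shut.
Start: joints at [-1.321, 0.491, 1.559, -0, 1.092, -0.106], TCP at [217.736, -585.863, 231.327] pointing down, gripper open.
Joint ranges: [-3.1, 3.1], [-0.84, 2.19], [0.05, 2.79], [-1.13, 4.28], [0.06, 2.93], [-2.69, 2.69]. Speed limits (rad/s): [2.22, 2.22, 2.79, 3.14, 3.14, 3.14].

INTERFACE

Orientations are given as [roll, pitch, yaw] about the fixed x, y, z axes, in that order (R = Rz(yaw) Ry(pitch) Rx(roll)).
In Python, from workcell import arm, viewer gives the robot as it stands. The module is installed in compiled form; this text tells all that it offers.
- The arm moves only by the shell command python3 -m inch 'ROWS' [FORCE]. ROWS is JSON, one flat list of numbers, 7 for each row, row after row: the shift along the tool's x, y, z as a fraction of full scale, then the turn, a rotation vector about the tool's x, y, z as a fraction of full scale, then the opening, from -1 (shut) to 1 (fully open). In form: [x, y, z, wx, wy, wz, fingers, x, y, z, wx, wy, wz, fingers, ...]. A call has 1 to 10 rows; each row shifts and turns the pose as measured when the row begins, along the tool's axes as they then stand; what a row does not reach is not made up. Full scale, the value 1, is 0.2 m for a shift and 45 degrees for a turn. A row lasts 1/8 s, in which the tool goes at most 62.5 mm and 10.7 degrees, less where a joint would pass 70% of its speed; a pose out of reach is approached as far as the arm can. A call with a number of a shift or a turn outside -1 to 1 is refused whole. A call with a gripper value outside its range is refused whole. The fingers move at their own pace and stop on an object; FORCE is the grip in N (left out, the last holds). Time passes only in rows, so rows that do not move let the fingers close. It gives the time, the measured TCP pose, the force and the opening at its end, in the units of the state.
- arm.state(): the state, without advancing time (a new reading comes with each control period).
- viewer.grab_frame(name): name is "side" or "top"; returns the picture (400x640x3 uint8, red, green, blue); there is no depth.
- viewer.camera_info(name): a dict with "fovy" (degrees; the focal length in pixels is half the picture's height over the tangent of half this angle, whatever the lens; pixels are square), "cx", "cy" (the principal point, pixels), "position" and "rotation" of the camera in the world. Camera axes: x right, y down, z forward; pixel columns grow to the right and rows downward; lengths in mm; the calibration is good to about 2 mm. A picture is of the moment at which its call begins. camera_info takes no time and is no camera call.
- arm.close_job(): hands the job in, once; it reports no verdict.
The state is a dict: "time_s": time; "joint_positions": joint angles; "qd": joint speeds; "tau": joint torques, N m; "position": TCP position; "eef_rot": TCP orientation; "ft_force": force on the tool from outside, world axes, zero at the start; "moment": the same for the moment, N m; "opening": finger opening in mm.
Only numpy, scipy, OpenCV 4.12 (cv2) and the standard library are available. Lean on these libraries where they do the work, as an engineer would, in place of code of your own. Each camera call takes 0.05 s, during which the arm holds its last target.

## Working session

There is one attempt and no reset: what is moved stays moved. The work goes in short steps, Python scripts to look and compute and a shell command to move; the robot and the scene stay as the last step left them, time stands still between calls to the robot, and variables do not carry over. Pictures are saved under pics/ and viewed, and the job is handed in when it is done.

```bash
mkdir -p pics; python3 - <<'E'
from workcell import arm, viewer
import cv2
for n in("side","top"):
    f=viewer.grab_frame(n); cv2.imwrite(f"pics/{n}0.png",f[:,:,::-1]); i=viewer.camera_info(n); print(n,i)
print(arm.state(), arm.tcp_to_grasp)
E
```

```text
side {'fovy': 52.86582228724679, 'cx': 320.0134433643639, 'cy': 196.22360074144652, 'position': array([303.11725597, 631.89258101, 998.06097641]), 'rotation': array([-2.45985363,  0.00609183, -2.78746453])}
top {'fovy': 43.7583959266351, 'cx': 321.06727478712446, 'cy': 205.11511639024616, 'position': array([ 302.4288091 ,  -21.7603798 , 1615.36438794]), 'rotation': array([-2.96827849, -0.00430885, -1.54775654])}
{'time_s': 0.1, 'joint_positions': array([-1.32059670e+00,  4.91467212e-01,  1.55940048e+00,  7.81318211e-06,
        1.09170578e+00, -1.05587607e-01]), 'qd': array([-0.00038548, -0.00044899, -0.00094618, -0.00085743,  0.00101487,
       -0.00147353]), 'tau': array([ 3.43862579e-03, -6.19445229e+01, -2.62023693e+01, -5.26181304e-05,
        2.88137657e-03,  1.82595153e-05]), 'position': array([ 217.68408435, -585.64550708,  230.80197905]), 'eef_rot': array([-3.14061803e+00, -1.10261558e-04,  3.55783573e-01]), 'ft_force': array([-0.07059976,  0.68600709,  0.98346532]), 'moment': array([ 0.01188548, -0.02930515, -0.0247565 ]), 'opening': 85.5836619906028} 18.700000000000003
```

View pics/side0.png

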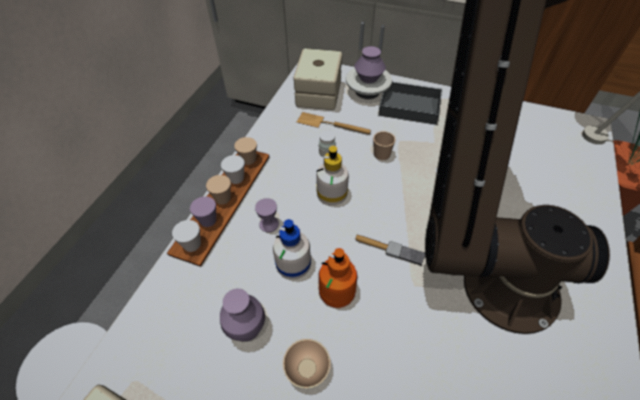

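View pics/top0.png

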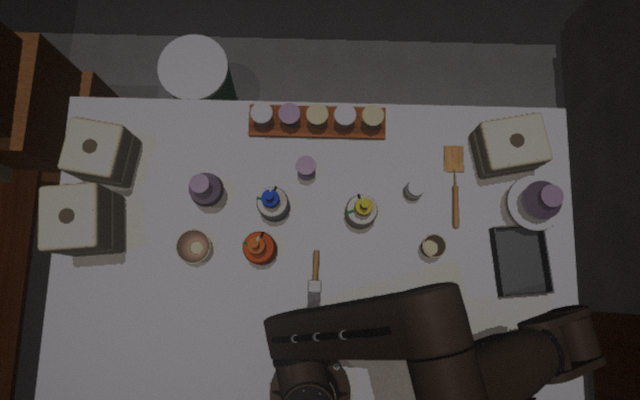

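Three jars of the same shape are in view. The blue-capped white one is at side (291,240) / top (271,200), the yellow-capped one at side (333,170) / top (361,208), and the all-orange one at side (338,278) / top (259,246). The white jar with the blue band and cap fits the description. I'll confirm it with a crop and measure it.

```bash
cat > h.py <<'E'
import numpy as np, cv2
from workcell import arm, viewer
from scipy.spatial.transform import Rotation as R
def cam(n):
    i=viewer.camera_info(n); f=200/np.tan(np.radians(i['fovy'])/2)
    return i,f,R.from_euler('xyz',i['rotation']).as_matrix()
def ray(n,u,v):
    i,f,M=cam(n); d=M@np.array([(u-i['cx'])/f,(v-i['cy'])/f,1]); return i['position'],d/np.linalg.norm(d)
def onz(n,u,v,z):
    p,d=ray(n,u,v); return p+d*(z-p[2])/d[2]
def proj(n,P):
    i,f,M=cam(n); c=M.T@(np.array(P)-i['position']); return np.array([i['cx']+f*c[0]/c[2],i['cy']+f*c[1]/c[2]])
def tri(a,b):
    (p,d),(q,e)=a,b
    s=np.linalg.lstsq(np.c_[d,-e],q-p,rcond=None)[0]
    return (p+d*s[0]+q+e*s[1])/2, np.linalg.norm(p+d*s[0]-q-e*s[1])
def crop(n,u,v,name,r=40,k=8,f=None):
    f=viewer.grab_frame(n) if f is None else f
    c=f[max(0,v-r):v+r,max(0,u-r):u+r,::-1]
    return cv2.resize(c,None,fx=k,fy=k,interpolation=cv2.INTER_CUBIC)
E
python3 - <<'E'
from h import *
a=crop('side',295,245,'',36,8,cv2.imread('pics/side0.png')[:,:,::-1]);b=crop('top',270,205,'',30,8,cv2.imread('pics/top0.png')[:,:,::-1])
a=cv2.resize(a,(400,400));b=cv2.resize(b,(400,400))
cv2.imwrite('pics/c0.png',np.hstack([a,b]))
for n in('side','top'):
    im=cv2.imread(f'pics/{n}0.png'); h=cv2.cvtColor(im,cv2.COLOR_BGR2HSV)
    m=cv2.inRange(h,(100,150,50),(130,255,255))
    k,l,s,c=cv2.connectedComponentsWithStats(m)
    print(n,[(s[j].tolist(),c[j].round(1).tolist()) for j in range(1,k) if s[j][4]>4])
E
```

```text
side [([280, 220, 20, 26, 315], [289.7, 234.0]), ([279, 266, 30, 10, 58], [293.8, 272.7])]
top [([262, 190, 17, 17, 169], [269.6, 197.7])]
```

View pics/c0.png

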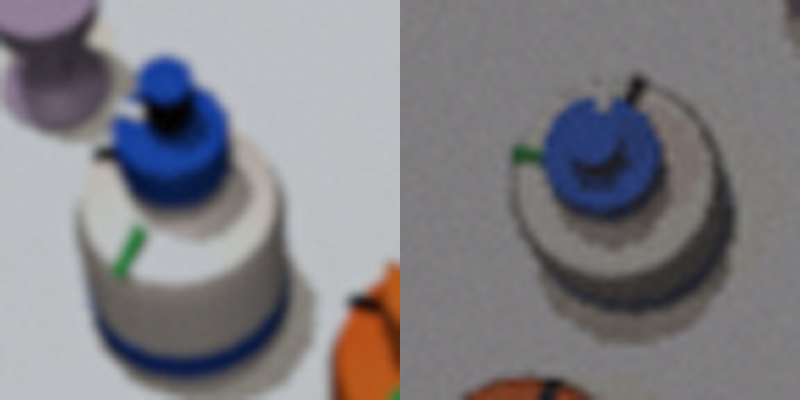

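```bash
python3 - <<'E'
from h import *
d=onz('side',288.7,223.4,201); print('disc side',d)
print('cap top', onz('top',270.5,198.5,165))
print('cap blob top', onz('top',269.6,197.7,165))
b=onz('top',275.7,188.2,107); g=onz('top',258.8,198.3,107); w=onz('top',270.5,190.7,165)
bs=onz('side',259+105/5.556,209+154/5.556,107); gs=onz('side',259+129/5.556,209+252/5.556,107)
print(b,g,w,bs,gs)
c=onz('top',270.5,198.5,165)
for C in (d,c):
  for p in (b,g,w,bs,gs): print(np.degrees(np.arctan2(*(p-C)[[1,0]])).round(1),np.linalg.norm((p-C)[:2]).round(1))
# others
for nm,uv,z in [('orange',(256,239),201),('vase',(200,184),170),('goblet',(305.5,162),90),('yellow',(363,206),201)]:
    print(nm,onz('top',*uv,z).round())
E
```

```text
disc side [573.82718656 132.23931803 201.        ]
cap top [572.74728582 128.0415014  165.        ]
cap blob top [575.09401158 130.80392119 165.        ]
[616.32431027 119.27953708 107.        ] [583.32455615 170.07221093 107.        ] [596.30597744 128.99708861 165.        ] [615.68946123 122.61643657 107.        ] [583.38327289 167.9356948  107.        ]
-17.0 44.4
75.9 39.0
-8.2 22.7
-12.9 43.0
75.0 37.0
-11.4 44.4
75.9 43.3
2.3 23.6
-7.2 43.3
75.1 41.3
orange [448. 161. 201.]
vase [611. 338. 170.]
goblet [707.  30.  90.]
yellow [ 550. -143.  201.]
```

Confirmed: this is the white jar with the blue band and cap, with the green mark lower left and the black mark at the back. The axis is at about (574,130). The marks lie at about -14° and 76°, 90° apart as they should be, and the pointer is at about -4°. I'll raise the arm and move over.

```bash
python3 -m inch '[0,0,-0.2,0,0,0,1, 0,0,-0.2,0,0,0,1, 0.228,-0.214,0,0,0,0,1, 0.228,-0.214,0,0,0,0,1, 0.228,-0.214,0,0,0,0,1, 0.228,-0.214,0,0,0,0,1, 0.228,-0.214,0,0,0,0,1, 0.228,-0.214,0,0,0,0,1]' 40; python3 -c "
from workcell import arm; s=arm.state(); print(s['joint_positions'])"
```

```text
time_s: 1.1
position: [384.0, -249.2, 311.4]
eef_rot: [-3.136, -0.001, 0.349]
ft_force: [0.8, 0.5, -0.9]
opening: 85.6
[-0.72200574  0.16671371  1.82909737  0.00387732  1.15039483  0.49800046]
```

```bash
python3 -m inch '[0.22,-0.208,0,0,0,0,1, 0.22,-0.208,0,0,0,0,1, 0.22,-0.208,0,0,0,0,1, 0.22,-0.208,0,0,0,0,1, 0.22,-0.208,0,0,0,0,1, 0.2,-0.19,0,0,0,0,1, 0.08,-0.075,0,0,0,0,1,0,0,0,0,0,0,1,0,0,0,0,0,0,1]' 40; cat > look.py <<'E'
import sys
from h import *
s=arm.state(); print(s['time_s'],s['position'].round(1),s['eef_rot'].round(3),s['ft_force'].round(1),s['moment'].round(2),round(s['opening'],1),s['joint_positions'].round(2))
fs=viewer.grab_frame('side');ft=viewer.grab_frame('top')
cv2.imwrite('pics/raw_side_%s.png'%sys.argv[1],fs[:,:,::-1]);cv2.imwrite('pics/raw_top_%s.png'%sys.argv[1],ft[:,:,::-1])
a=cv2.resize(crop('side',290,230,'',40,8,fs),(400,400));b=cv2.resize(crop('top',270,200,'',30,8,ft),(400,400))
cv2.imwrite('pics/c%s.png'%sys.argv[1],np.hstack([a,b]))
E
python3 look.py 1
```

```text
time_s: 2.22
position: [557.5, 106.0, 311.4]
eef_rot: [-3.135, 0.002, 0.354]
ft_force: [0.3, 0.2, -0.1]
opening: 85.2
2.225 [557.5 106.  311.4] [-3.135e+00  2.000e-03  3.540e-01] [ 0.3  0.2 -0.1] [-0.02 -0.01  0.02] 85.2 [0.07 0.34 1.59 0.01 1.22 1.28]
```

View pics/c1.png

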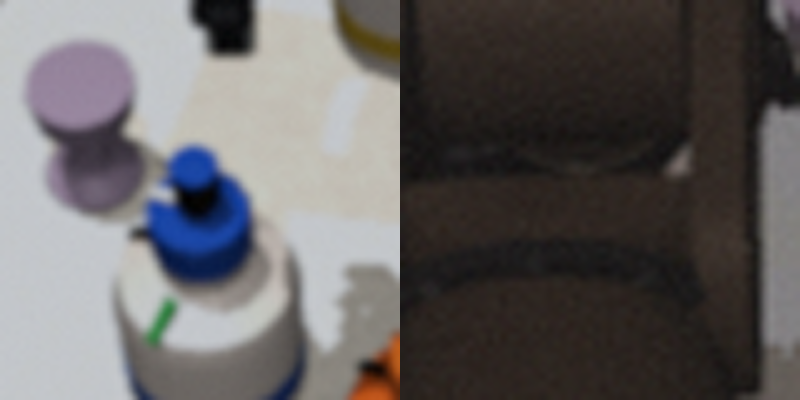

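```bash
python3 - <<'E'
from h import *
print(proj('side',[574,130,201]),proj('side',[574,130,165]),proj('top',[574,130,165]),proj('top',[574,130,201]))
E
```

```text
[288.99713113 222.66908038] [289.94944316 231.03080042] [269.85621018 198.06906609] [268.64874727 195.74838348]
```

```bash
python3 -m inch '[0.121,-0.089,0,0,0,0,1,0,0,0,0,0,0,1,0,0,0.2,0,0,0,1,0,0,0.2,0,0,0,1,0,0,0,0,0,0,1,0,0,0,0,0,0,1]' 40; python3 look.py 2
```

```text
time_s: 3.08
position: [573.5, 125.6, 233.5]
eef_rot: [-3.137, -0.002, 0.347]
ft_force: [-0.1, 0.3, 0.9]
opening: 85.5
3.075 [573.5 125.6 233.5] [-3.137e+00 -2.000e-03  3.470e-01] [-0.1  0.3  0.9] [-0.    0.   -0.01] 85.5 [0.1  0.43 1.65 0.01 1.05 1.32]
```

View pics/c2.png

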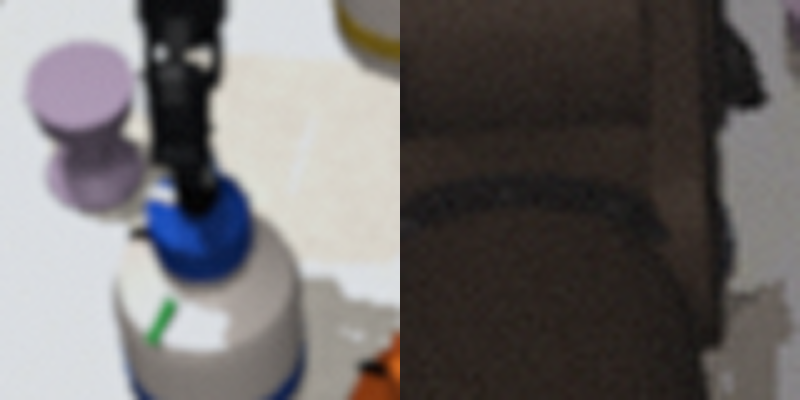

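```bash
python3 -m inch '[0.012,-0.027,0,0,0,0,1,0,0,0,0,0,0,1,0,0,0.15,0,0,0,1,0,0,0.15,0,0,0,1,0,0,0,0,0,0,1,0,0,0.1,0,0,0,1,0,0,0,0,0,0,1]' 40; python3 look.py 3
```

```text
time_s: 4.05
position: [576.6, 133.5, 158.2]
eef_rot: [-3.14, -0.011, 0.349]
ft_force: [0.8, 0.1, -0.1]
opening: 85.3
4.05 [576.6 133.5 158.2] [-3.14  -0.011  0.349] [ 0.8  0.1 -0.1] [-0.02  0.01 -0.01] 85.3 [0.11 0.52 1.73 0.01 0.88 1.33]
```

View pics/c3.png

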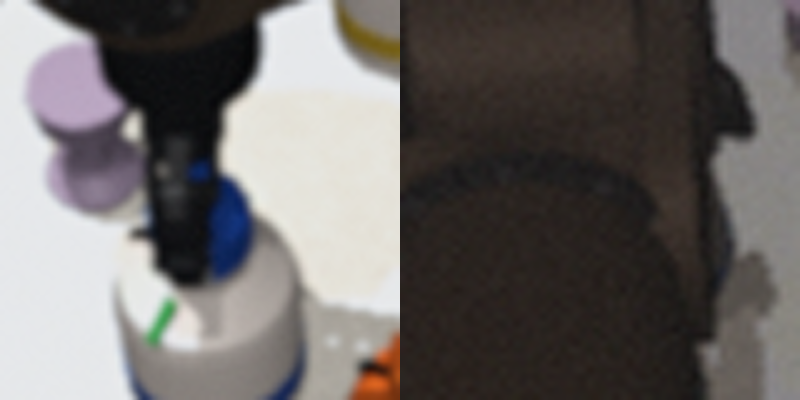

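```bash
python3 -m inch '[-0.016,0.007,0.06,0,-0.014,0,1,0,0,0,0,0,0,1,0,0,0.045,0,0,0,1,0,0,0,0,0,0,1,0,0,0,0,0,0,1]' 40; 
```

```text
time_s: 4.78
position: [575.6, 131.2, 139.2]
eef_rot: [-3.141, -0.005, 0.349]
ft_force: [0.1, 0.3, -0.5]
opening: 85.3
```

```bash
python3 -m inch '[0,0,0,0,0,0,-1,0,0,0,0,0,0,-1,0,0,0,0,0,0,-1,0,0,0,0,0,0,-1,0,0,0,0,0,0,-1,0,0,0,0,0,0,-1]' 25; python3 look.py 4
```

```text
time_s: 5.52
position: [575.4, 132.0, 139.6]
eef_rot: [-3.139, -0.005, 0.348]
ft_force: [0.0, 2.0, 0.8]
opening: 51.2
5.525 [575.4 132.  139.6] [-3.139 -0.005  0.348] [0.  2.  0.8] [0.57 0.21 0.03] 51.2 [0.11 0.55 1.74 0.   0.85 1.33]
```

View pics/c4.png

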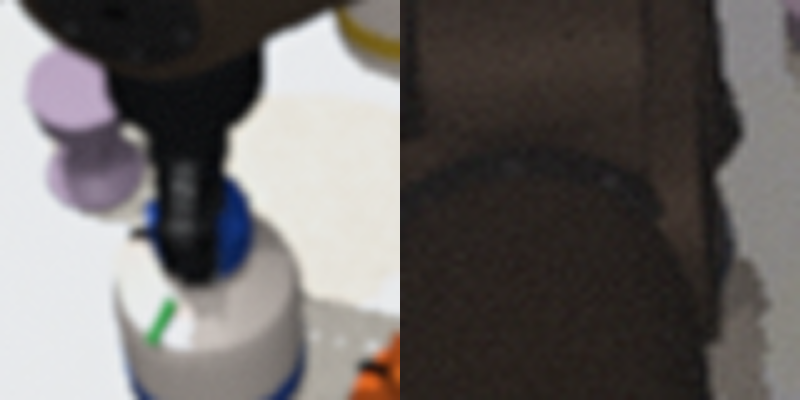

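```bash
python3 -m inch '[0,0,0,0,0,-0.18,-1,0,0,0,0,0,-0.18,-1,0,0,0,0,0,-0.18,-1,0,0,0,0,0,0,-1]' 25; python3 -m inch '[0,0,0,0,0,-0.18,-1,0,0,0,0,0,-0.18,-1,0,0,0,0,0,-0.18,-1,0,0,0,0,0,0,-1]' 25; python3 look.py 5
```

```text
time_s: 6.12
position: [575.5, 131.8, 139.6]
eef_rot: [3.141, -0.006, 0.783]
ft_force: [-0.3, 2.8, 0.4]
opening: 51.2
time_s: 6.62
position: [575.8, 131.6, 139.6]
eef_rot: [3.139, -0.005, 1.203]
ft_force: [0.2, 2.2, 0.6]
opening: 50.9
6.625 [575.8 131.6 139.6] [ 3.139 -0.005  1.203] [0.2 2.2 0.6] [0.5  0.39 0.11] 50.9 [0.11 0.55 1.74 0.   0.85 0.48]
```

View pics/c5.png

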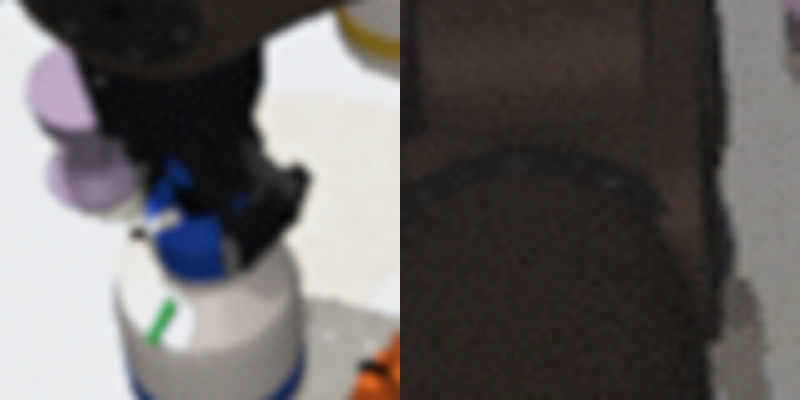

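```bash
cat > ptr.py <<'E'
import sys
from h import *
u,v=float(sys.argv[1])/5+250,float(sys.argv[2])/5+190
p=onz('side',u,v,165); d=p-np.array([575,131.5,165]); print(p,np.linalg.norm(d),np.degrees(np.arctan2(d[1],d[0])))
E
python3 ptr.py 165 220; python3 ptr.py 158 222
python3 - <<'E'
import cv2
im=cv2.imread('pics/raw_side_5.png')[215:255,265:315]
cv2.imwrite('pics/z5.png',cv2.resize(im,None,fx=14,fy=14,interpolation=cv2.INTER_NEAREST))
E
```

```text
[586.73207438 144.07915866 165.        ] 17.201069783280104 46.99556836055249
[589.51698105 146.35856859 165.        ] 20.773054644399668 45.666222156664105
```

View pics/z5.png

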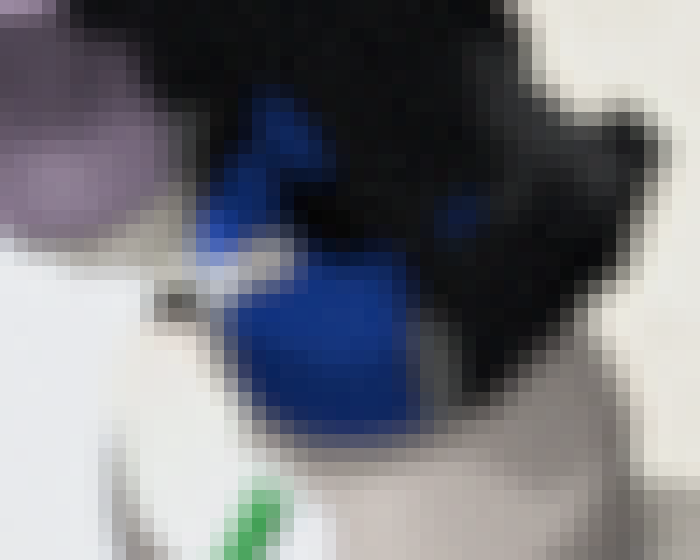

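```bash
python3 -m inch '[0,0,0,0,0,-0.18,-1,0,0,0,0,0,-0.18,-1,0,0,0,0,0,-0.18,-1,0,0,0,0,0,-0.12,-1,0,0,0,0,0,0,-1,0,0,0,0,0,0,-1]' 25; python3 look.py 6;python3 - <<'E'
import cv2
im=cv2.imread('pics/raw_side_6.png')[215:265,265:315]
cv2.imwrite('pics/z6.png',cv2.resize(im,None,fx=12,fy=12,interpolation=cv2.INTER_NEAREST))
E
```

```text
time_s: 7.48
position: [576.1, 131.7, 139.6]
eef_rot: [3.136, -0.003, 1.713]
ft_force: [1.4, 2.7, 1.4]
opening: 51.2
7.475 [576.1 131.7 139.6] [ 3.136e+00 -3.000e-03  1.713e+00] [1.4 2.7 1.4] [0.26 0.43 0.03] 51.2 [ 0.11  0.55  1.74  0.    0.85 -0.03]
```

View pics/z6.png

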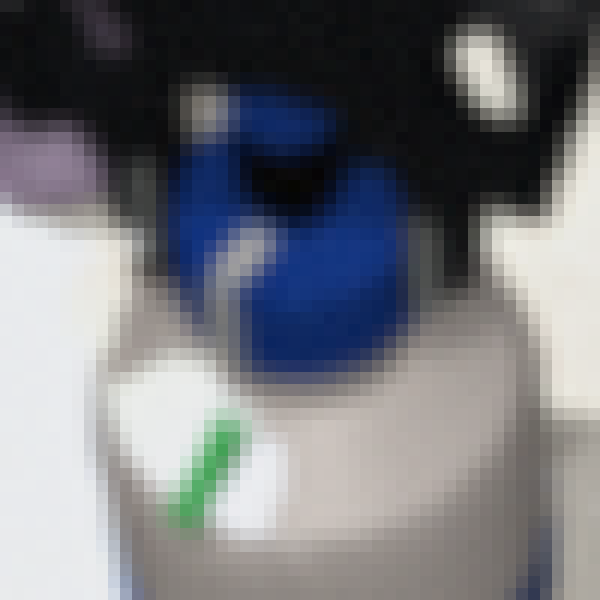

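```bash
python3 - <<'E'
from h import *
C=np.array([575.5,131.5])
for x,y,z in [(250,252,165),(225,275,165),(240,262,165),(185,515,105),(235,425,116)]:
    p=onz('side',265+x/12-.5,215+y/12-.5,z); d=p[:2]-C; print(p.round(1),np.linalg.norm(d).round(1),np.degrees(np.arctan2(d[1],d[0])).round(1))
for a in (66,71,76,81):
    for r in (18,26.5):
        q=proj('side',[C[0]+r*np.cos(np.radians(a)),C[1]+r*np.sin(np.radians(a)),165]); print(a,r,((q-[265,215]+.5)*12).round())
E
```

```text
[579.5 146.2 165. ] 15.2 74.7
[582.1 153.1 165. ] 22.6 73.0
[580.5 149.1 165. ] 18.3 74.2
[585.9 177.2 105. ] 46.8 77.2
[581.3 159.  116. ] 28.1 78.0
66 18 [232. 254.]
66 26.5 [201. 279.]
71 18 [237. 258.]
71 26.5 [209. 285.]
76 18 [243. 262.]
76 26.5 [218. 291.]
81 18 [249. 266.]
81 26.5 [227. 296.]
```

```bash
python3 -m inch '[0,0,0,0,0,-0.06,-1,0,0,0,0,0,0,-1]' 25; python3 -m inch '[0,0,0,0,0,0,1,0,0,0,0,0,0,1,0,0,0,0,0,0,1,0,0,0,0,0,0,1,0,0,0,0,0,0,1]' 25; python3 -m inch '[0,0,-0.12,0,0,0,1,0,0,-0.12,0,0,0,1,0,0,0,0,0,0,1]' 25; python3 look.py 7;python3 - <<'E'
import cv2
im=cv2.imread('pics/raw_side_7.png')[205:265,260:320]
cv2.imwrite('pics/z7.png',cv2.resize(im,None,fx=10,fy=10,interpolation=cv2.INTER_NEAREST))
E
```

```text
time_s: 7.82
position: [576.1, 131.7, 139.6]
eef_rot: [3.136, -0.003, 1.759]
ft_force: [0.8, 2.5, 0.7]
opening: 51.3
time_s: 8.45
position: [576.3, 131.1, 139.6]
eef_rot: [3.135, -0.002, 1.755]
ft_force: [0.0, 0.1, -0.3]
opening: 85.6
time_s: 8.82
position: [575.9, 130.9, 188.3]
eef_rot: [3.136, -0.002, 1.755]
ft_force: [0.3, 0.8, -1.2]
opening: 85.3
8.825 [575.9 130.9 188.3] [ 3.136e+00 -2.000e-03  1.755e+00] [ 0.3  0.8 -1.2] [-0.    0.03  0.01] 85.3 [ 0.11  0.49  1.7   0.    0.95 -0.08]
```

View pics/z7.png

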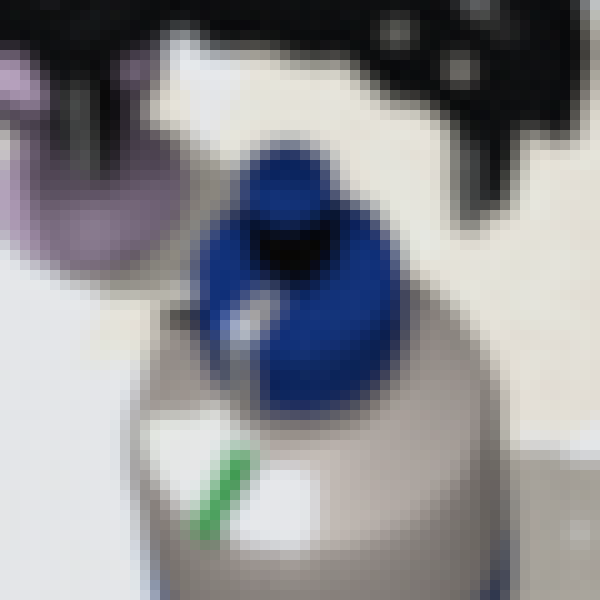

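```bash
python3 - <<'E'
from h import *
im=cv2.imread('pics/raw_side_7.png'); h=cv2.cvtColor(im,cv2.COLOR_BGR2HSV)
m=cv2.inRange(h,(100,150,40),(130,255,255)); 
g=cv2.inRange(h,(45,80,60),(80,255,255)); ys,xs=np.nonzero(g[240:265,270:295]); print('green',xs.mean()+270,ys.mean()+240)
gp=onz('side',xs.mean()+270,ys.mean()+240,110)
for C in ([575.5,131.5],[574,130],[576,131]):
    C=np.array(C)
    print(C,[ (np.degrees(np.arctan2(*(p[:2]-C)[::-1])).round(1),np.linalg.norm(p[:2]-C).round(1)) for p in (gp,onz('side',260+255/10-.5,205+315/10-.5,165),onz('side',260+240/10-.5,205+330/10-.5,165))])
print('disc',onz('side',260+287/10-.5,205+185/10-.5,201))
E
```

```text
green 281.88235294117646 253.88235294117646
[575.5 131.5] [(np.float64(77.4), np.float64(37.9)), (np.float64(75.5), np.float64(16.8)), (np.float64(74.7), np.float64(22.4))]
[574 130] [(np.float64(75.7), np.float64(39.7)), (np.float64(72.2), np.float64(18.7)), (np.float64(72.2), np.float64(24.3))]
[576 131] [(np.float64(78.2), np.float64(38.3)), (np.float64(77.5), np.float64(17.2)), (np.float64(76.2), np.float64(22.8))]
disc [575.43037739 131.5650184  201.        ]
```

```bash
python3 -m inch '[0.004,0,0.085,0,0,0,1,0,0,0,0,0,0,1,0,0,0,0,0,0,1]' 25
```

```text
time_s: 9.3
position: [574.3, 131.5, 167.1]
eef_rot: [-3.141, -0.002, 1.755]
ft_force: [-0.2, 0.1, -0.5]
opening: 85.2
```

```bash
python3 -m inch '[0,0.007,-0.022,0,0,0,1,0,0,0,0,0,0,1]' 25;  python3 -m inch '[0,0,0,0,0,0,-1,0,0,0,0,0,0,-1,0,0,0,0,0,0,-1,0,0,0,0,0,0,-1,0,0,0,0,0,0,-1,0,0,0,0,0,0,-1,0,0,0,0,0,0,-1,0,0,0,0,0,0,-1]' 60; python3 look.py 8;python3 - <<'E'
import cv2
im=cv2.imread('pics/raw_side_8.png')[205:265,260:320]
cv2.imwrite('pics/z8.png',cv2.resize(im,None,fx=10,fy=10,interpolation=cv2.INTER_NEAREST))
E
```

```text
time_s: 9.55
position: [576.0, 131.8, 172.2]
eef_rot: [-3.141, -0.002, 1.755]
ft_force: [0.9, 0.2, 0.6]
opening: 85.6
time_s: 10.55
position: [575.9, 131.8, 172.9]
eef_rot: [3.141, -0.002, 1.755]
ft_force: [0.0, -0.0, 0.8]
opening: 22.4
10.55 [575.9 131.8 172.9] [ 3.141e+00 -2.000e-03  1.755e+00] [ 0.  -0.   0.8] [-0.01  0.1  -0.04] 22.4 [ 0.11  0.51  1.71  0.    0.93 -0.07]
```

View pics/z8.png

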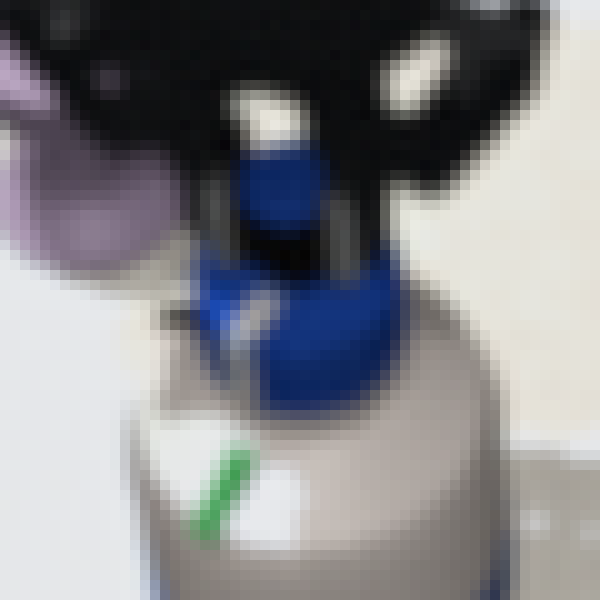

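```bash
python3 -m inch '[0,0,-0.06,0,0,0,-1,0,0,0,0,0,0,-1]' 60; python3 -m inch '[0,0,-0.06,0,0,0,-1,0,0,-0.06,0,0,0,-1,0,0,0,0,0,0,-1]' 60; python3 look.py 9;python3 - <<'E'
import cv2
im=cv2.imread('pics/raw_side_9.png')[195:255,260:320]
cv2.imwrite('pics/z9.png',cv2.resize(im,None,fx=10,fy=10,interpolation=cv2.INTER_NEAREST))
E
```

```text
time_s: 10.9
position: [575.9, 131.8, 185.0]
eef_rot: [-3.141, -0.002, 1.755]
ft_force: [1.6, -0.4, -4.9]
opening: 22.2
time_s: 11.28
position: [575.9, 131.7, 209.7]
eef_rot: [-3.14, -0.003, 1.755]
ft_force: [2.9, 1.0, -8.3]
opening: 22.1
11.275 [575.9 131.7 209.7] [-3.140e+00 -3.000e-03  1.755e+00] [ 2.9  1.  -8.3] [ 0.04 -0.53  0.03] 22.1 [ 0.11  0.47  1.67  0.    1.01 -0.07]
```

View pics/z9.png

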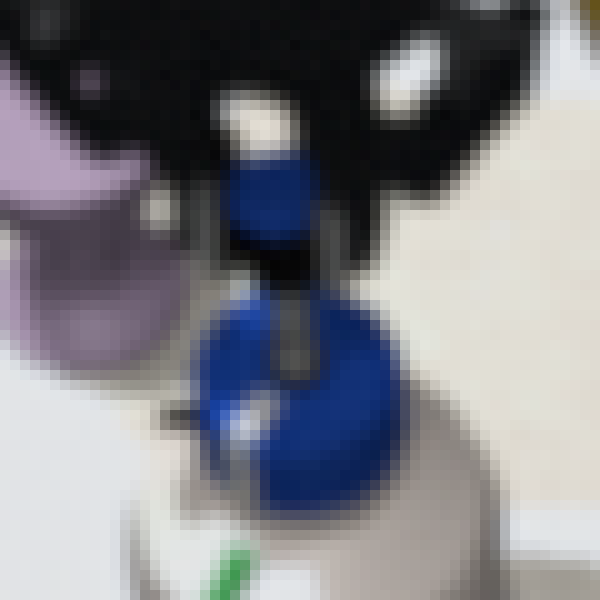

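```bash
python3 -m inch '[0,0,-0.06,0,0,0,-1,0,0,-0.04,0,0,0,-1,0,0,0,0,0,0,-1,0,0,0,0,0,0,-1]' 60; python3 look.py 10;python3 - <<'E'
import cv2
im=cv2.imread('pics/raw_side_10.png')[195:255,260:320]
cv2.imwrite('pics/z10.png',cv2.resize(im,None,fx=10,fy=10,interpolation=cv2.INTER_NEAREST))
E
```

```text
time_s: 11.88
position: [575.9, 131.8, 228.1]
eef_rot: [-3.139, -0.003, 1.754]
ft_force: [4.2, 1.6, -11.0]
opening: 22.2
11.875 [575.9 131.8 228.1] [-3.139e+00 -3.000e-03  1.754e+00] [  4.2   1.6 -11. ] [ 0.21 -0.75 -0.06] 22.2 [ 0.11  0.45  1.65  0.    1.05 -0.07]
```

View pics/z10.png

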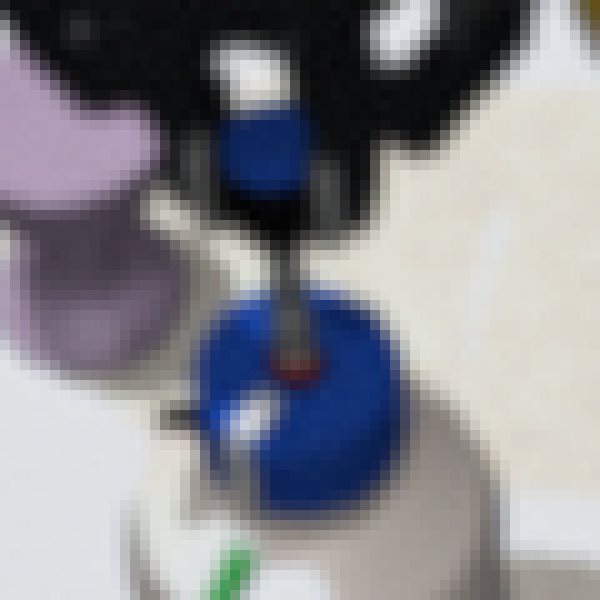

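```bash
python3 -m inch '[0,0,-0.031,0,0,0,-1,0,0,0,0,0,0,-1,0,0,0,0,0,0,-1,0,0,0,0,0,0,-1]' 60; python3 look.py 11;python3 - <<'E'
import cv2
im=cv2.imread('pics/raw_side_11.png')[195:255,260:320]
cv2.imwrite('pics/z11.png',cv2.resize(im,None,fx=10,fy=10,interpolation=cv2.INTER_NEAREST))
E
```

```text
time_s: 12.48
position: [575.9, 131.8, 233.4]
eef_rot: [-3.138, -0.003, 1.754]
ft_force: [4.2, 1.4, -11.8]
opening: 22.4
12.475 [575.9 131.8 233.4] [-3.138e+00 -3.000e-03  1.754e+00] [  4.2   1.4 -11.8] [ 0.21 -0.79  0.01] 22.4 [ 0.11  0.44  1.64  0.    1.06 -0.07]
```

View pics/z11.png

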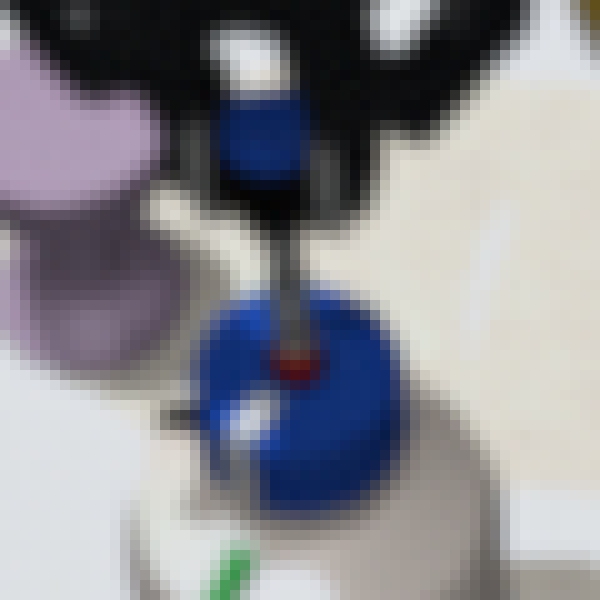

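```bash
python3 - <<'E'
from h import *
im=cv2.imread('pics/raw_side_11.png').astype(int)
for c in (289,290):
    print(c,[(r,im[r,c,::-1].tolist()) for r in range(218,238)])
A=np.array([576,131.8]); v=np.array([303,632])-A; v=v/np.linalg.norm(v)*5
for z in (165,175,233.5): print(z,proj('side',[*(A+v),z]))
for z in (200.5,201): print('disc0',proj('side',[*A,z]),'disc60',proj('side',[*A,z+60.5]))
def disc(n):
    h=cv2.cvtColor(cv2.imread(f'pics/raw_side_{n}.png'),cv2.COLOR_BGR2HSV); m=cv2.inRange(h,(100,140,40),(130,255,255))
    k,l,s,c=cv2.connectedComponentsWithStats(m); return [(s[j].tolist(),c[j].round(1).tolist()) for j in range(1,k) if s[j][4]>15 and 270<c[j][0]<310]
for n in (8,9,10,11): print(n,disc(n))
E
```

```text
289 [(218, [85, 84, 80]), (219, [107, 105, 102]), (220, [106, 105, 102]), (221, [96, 95, 93]), (222, [80, 80, 79]), (223, [69, 71, 76]), (224, [69, 72, 79]), (225, [75, 78, 83]), (226, [76, 77, 80]), (227, [69, 69, 70]), (228, [67, 66, 66]), (229, [79, 73, 71]), (230, [88, 60, 56]), (231, [87, 32, 28]), (232, [71, 15, 23]), (233, [42, 27, 60]), (234, [24, 42, 96]), (235, [24, 51, 114]), (236, [21, 49, 115]), (237, [15, 46, 115])]
290 [(218, [136, 132, 125]), (219, [169, 166, 158]), (220, [172, 168, 160]), (221, [160, 156, 149]), (222, [131, 131, 130]), (223, [97, 103, 116]), (224, [68, 79, 106]), (225, [59, 69, 99]), (226, [57, 64, 84]), (227, [58, 59, 71]), (228, [62, 60, 67]), (229, [71, 62, 65]), (230, [78, 51, 50]), (231, [82, 27, 26]), (232, [66, 14, 27]), (233, [37, 25, 63]), (234, [19, 40, 98]), (235, [16, 46, 114]), (236, [17, 47, 115]), (237, [18, 48, 116])]
165 [289.12234298 233.0211457 ]
175 [288.8557242  230.75257068]
233.5 [287.20832288 216.73535274]
disc0 [287.95943906 223.12798042] disc60 [286.17686492 207.96070153]
disc0 [287.94541134 223.00862366] disc60 [286.1613806  207.82895101]
8 [([283, 220, 10, 8, 64], [287.8, 223.6]), ([280, 230, 20, 16, 185], [290.8, 237.4]), ([279, 266, 30, 10, 60], [293.8, 272.7])]
9 [([282, 210, 10, 10, 67], [286.7, 214.6]), ([280, 224, 7, 15, 64], [283.0, 230.8]), ([286, 224, 14, 22, 192], [292.9, 236.3]), ([279, 266, 30, 10, 63], [294.3, 272.6])]
10 [([282, 206, 10, 9, 70], [286.3, 209.8]), ([280, 225, 7, 14, 63], [282.9, 230.8]), ([286, 225, 14, 21, 192], [292.9, 236.3]), ([279, 266, 30, 10, 62], [294.0, 272.7])]
11 [([281, 205, 10, 8, 67], [285.9, 208.3]), ([280, 225, 7, 14, 63], [282.9, 230.8]), ([286, 225, 14, 21, 190], [292.9, 236.4]), ([279, 266, 30, 10, 62], [294.2, 272.6])]
```

```bash
python3 -m inch '[0,0,-0.005,0,0,0,-1,0,0,0,0,0,0,-1,0,0,0,0,0,0,-1,0,0,0,0,0,0,-1,0,0,0,0,0,0,-1,0,0,0,0,0,0,-1,0,0,0,0,0,0,-1,0,0,0,0,0,0,-1]' 60; python3 look.py 12
```

```text
time_s: 13.58
position: [575.9, 131.7, 234.3]
eef_rot: [-3.138, -0.003, 1.754]
ft_force: [4.1, 1.6, -10.8]
opening: 22.3
13.575 [575.9 131.7 234.3] [-3.138e+00 -3.000e-03  1.754e+00] [  4.1   1.6 -10.8] [ 0.2  -0.81  0.  ] 22.3 [ 0.11  0.44  1.64  0.    1.07 -0.07]
```

View pics/raw_side_12.png

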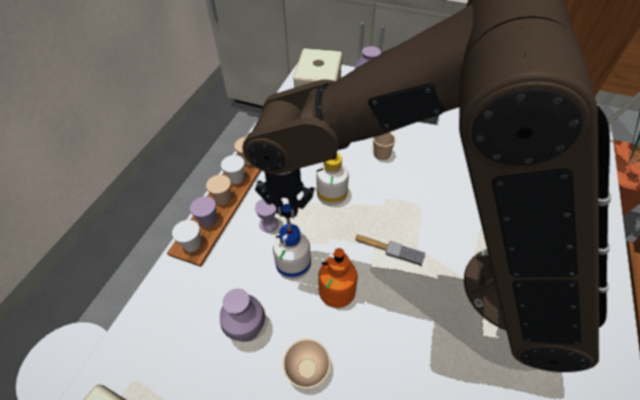

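View pics/c12.png

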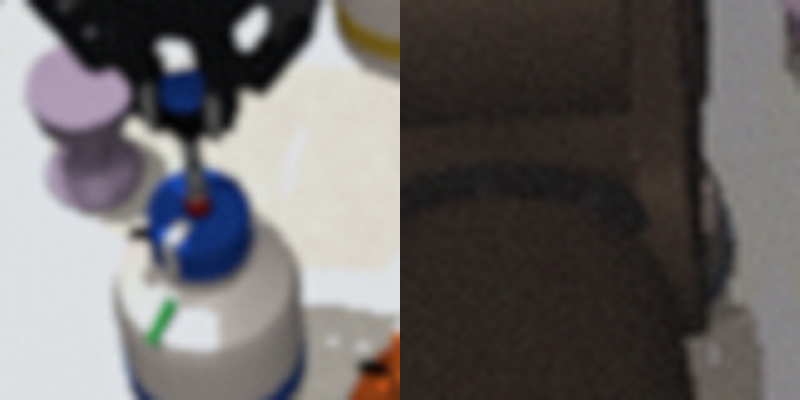

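The pointer stands at the green mark, and the whole red ring, at side (289,231), sits just above the cap. The draw is 61.4 mm and steady. The yellow jar and the ware and pot visible in the side view have not moved, so I'm handing in.

```bash
python3 -c "
from workcell import arm
print(arm.close_job())"
```

```text
the job is handed in; nothing more can be done
None
```

I turned the blue cap anticlockwise to the green mark, then pulled the rod up by its black knob and handed in while still holding it, about 13.7 s into the 58 s allowed.

- **Cap:** the gripper turned it 81°, because it had started a little off the black mark. In the side view the pointer stands within about 2–3° of the green mark.
- **Rod:** the arm rose 61.4 mm after gripping the knob, against 60 mm for the ring just clear. The side view shows the whole red ring just above the cap. The blue disc on the knob moved as far in the picture as the arm did (checked at 60.5 mm), so I saw no slip. The spring pull was about 11 N, as expected.
- **Side load:** there is a sideways force of about 4 N on the held rod, well under the limits.
- **Other things:** the yellow-capped jar and the ware I could see in the last side view stand where they were. The arm blocked the top camera around the jar, so I did not check from above, and in the last side view the glaze pot is hidden behind the arm.

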